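Clamp the culture plate on the shaker

ROBOT

A 6-joint arm with a two-finger parallel gripper is mounted at the origin on a cart in front of the work surface, level with it; the furniture and walls round the work are solid. World frame = base frame: x ahead of the robot, y to its left, z up, the work surface at z = 0. Lengths are in m, angles in rad, forces in N, time in s.
With the tool pointing down it reaches from about 0.425 to 0.95 m from the base axis. Payload 3.5 kg.
Tool frame: the origin (TCP) lies at the very end of the fingers, on their centre line; the grasp point (between the pads) lies 19 mm behind it (ctrl.grip_point_offset is the distance from the TCP to the grasp point, in m); z points along the fingers, y is the line along which they close (so a half turn about z gives the same grasp; the last joint's range is limited). The gripper opens to 85 mm and grips with 20 to 120 N. Pads are 22 mm wide; open, the fingers measure 114 mm over their backs; the gripper's body (76 mm by 85 mm) begins 54 mm behind the grasp point. The pads swing forward as they close: fully open they stand 13 mm farther back than shut.
Start: joints at [-1.321, 0.286, 1.577, -0, 1.279, -0.15], TCP at [0.263, -0.622, 0.231] pointing down, gripper open.
Joint ranges: [-2.77, 2.77], [-0.9, 2.22], [0.21, 2.48], [-1.53, 4.67], [0.24, 2.81], [-2.84, 2.84]. Speed limits (rad/s): [2.79, 2.79, 3.14, 3.14, 3.14, 3.14].

INTERFACE

Orientations are given as a unit quaternion [x, y, z, w].
In Python, from plant import telemetry, vision, ctrl gives the robot as it stands.
- The arm moves only by the tool arm_command, never from a script. Its argument "series" is one flat list of numbers, 7 for each row, row after row: the shift along the tool's x, y, z in cm, then the turn, a rotation vector about the tool's x, y, z in degrees, then the closure, from 0 (fully open) to 1 (shut). A call has 1 to 10 rows; each row is the pose to reach, as a shift and turn from the pose commanded when the call began, along the tool's axes at that moment; what a row does not reach only later rows make up. A row lasts 1/12 s, in which the tool goes at most 41.7 mm and 7.16 degrees, less where a joint would pass 70% of its speed; a pose out of reach is approached as far as the arm can. A call with a gripper value outside its range is refused whole. The fingers move at their own pace and stop on an object; "force" is the grip in N (left out, the last holds). Time passes only in rows, so rows that repeat a pose let the fingers close. It gives the time, the measured TCP pose, the force, the opening and the grip force at its end, in the units of the state.
- telemetry.get_state(): the state, without advancing time (a new reading comes with each control period).
- vision.read_camera(name): name is "scene" or "top"; returns a dict with "color" (420x560x3 uint8, blue, green, red), "K" (3x3 intrinsics, pixels), "rvec" (rotation vector, rad) and "tvec" (3), from world to camera coordinates, as OpenCV has them. Camera axes: x right, y down, z forward; pixel columns grow to the right and rows downward; lengths in m; the calibration is good to about 2 mm. A picture is of the moment at which its call begins. There is no depth.
- ctrl.sign_off(): hands the job in; it is judged then, once.
The state is a dict: "time": time; "qpos": joint angles; "dq": joint speeds; "joint_efforts": joint torques, N m; "eef_pos": TCP position; "tcp_rot": TCP orientation; "contact_force": force on the tool from outside, world axes, zero at the start; "wrist_torque": the same for the moment, N m; "opening": opening from 0.0 (shut) to 1.0 (fully open); "finger_force": force on a finger pad.
Only numpy, scipy, OpenCV 4.12 (cv2) and the standard library are available. Lean on these libraries where they do the work, as an engineer would, in place of code of your own. Each camera call takes 0.05 s, during which the arm holds its last target. There are 200 camera calls.

TASK

Secure the culture plate on the plate shaker: with a finger, push the metal clamp strap round on its post until it stops over the plate, then push the red-ended cam lever down as far as it goes so that the foot presses on the plate, and withdraw. Leave the lever up until the strap is fully over, do not touch or shift the plate with the robot, and leave the other things on the worktop where they stand.

Things in the scene. Friction and masses are not known exactly. Their poses are not given: they have to be found in the camera images.
- shaker: White plate shaker fixed to the worktop, 180 (x) x 220 (y) x 45 mm high; dark platform, top at 52 mm. Origin: centre of its underside, z up; its -x side is the front with the control panel. An upright steel clamp post stands at x 0, y +80 mm (22 mm diameter); the plate nest is centred on x 0, y 0. Its position and yaw vary.
- pivot (a point): Centre of the cam lever's pin, on the vertical axis of the clamp post, 124 mm above the shaker's underside. It does not move.
- clamp_strap (a joint): Swing of the strap about the vertical post axis, rad. 0 = parked, pointing from the post at 170 deg counter-clockwise (from above) from the shaker's +x, to its front. Grows counter-clockwise to 1.745 at the end stop, where the strap points along the shaker's -y over the plate's middle. Starts between 0 and 0.5; stays where left; friction 0.12 N m (1 to 2 N at its end).
- strap_end (a point): Point in the middle of the aluminium strap's section, 100 mm from the post axis. The strap is a straight bar 24 mm wide, 14 mm high (94 to 108 mm above the shaker's underside), reaching 119 mm from the post axis. These are with the lever at 0; the strap dips 8 mm per rad of lever. The foot's spindle hangs from it 80 mm from the post axis.
- cam_lever (a joint): Angle of the cam lever about its level pin, rad. 0 = up, 62 deg above level; grows as it goes down to 0.995 at its stop, 5 deg above level. It turns with the strap and leans out opposite to it, so with the strap at its stop it points along the shaker's +y. Starts between 0 and 0.2; stays where left; pushing takes about 0.3 N m (4 to 6 N at the paddle).
- lever_paddle (a point): Centre of the red paddle on the lever's end, 79 mm from the pin. The paddle is 34 mm long along the lever (62 to 96 mm from the pin), 26 mm wide and 9 mm thick; the lever between is black, 14 mm wide and 8 mm thick.
- strap_foot: Round rubber foot, 20 mm in diameter, on a sprung steel spindle under the strap, 80 mm from the post axis, its underside 77 mm above the shaker's underside (5 mm over the plate's lid) with the lever at 0. Origin: on the post axis at the level of the shaker's underside; it dips with the strap. With the lever down it presses on the plate with 3 to 5 N.
- plate: White culture plate with red and amber wells and a clear lid, 127 (x) x 85 (y) x 20 mm, loose in its nest on the shaker, between corner guides 7 mm high. Origin: centre of its underside, at 52 mm above the shaker's underside; its lid's top is at 72 mm.
- timer: Small white timer, 42 x 66 x 57 mm, right of the shaker. Origin: centre of its underside. A bystander.
- reagent_2: White reagent bottle with a white cap, 46 mm in diameter, 100 mm high, right of the shaker. Origin: centre of its underside. A bystander.
- jar_4: Small white dropper bottle with a red cap, 28 mm in diameter, 70 mm high, left of the shaker. Origin: centre of its underside. A bystander.
- red_box: Open red cardboard box, 120 x 100 x 70 mm, left of the shaker, farther back. Origin: centre of its underside. A bystander.

How it is judged:
On the way, in this order (a step that is already met when the one before it is completed fails the run):
1. the strap is swung over the plate to within 0.07 rad of its stop while the lever is still up (below 0.4 rad) (value of joint clamp_strap above 1.675 rad and value of joint cam_lever below 0.4 rad), for 0.2 s.
2. the cam lever is pushed down (above 0.9 rad) and the foot presses on the plate (value of joint cam_lever above 0.9 rad and contact force between strap_foot and plate above 1.5 N), for 0.2 s.
At the end, for the whole second after the job is handed in: The strap stands within 0.08 rad of its stop over the plate, the cam lever is down within 0.095 rad of its stop, the foot presses on the plate with more than 1.5 N, and the plate is at rest within 6 mm of where it was, in its nest (all of step 2 and value of joint clamp_strap above 1.665 rad and distance of plate from where it was at the start of the episode below 0.006 m and linear speed of plate below 0.02 m/s); the robot touches nothing.
It fails at once if the lever is pushed down (above 0.5 rad) before the strap is over the plate (value of joint cam_lever above 0.5 rad and value of joint clamp_strap below 1.62 rad).
It fails at once if the robot touches the plate with more than 1 N (contact force between any of the fingers, the arm and plate above 1 N).
It fails at once if the plate is shifted or lifted by more than 6 mm (distance of plate from where it was at the start of the episode above 0.006 m).
It fails at once if a bystander is moved by more than 15 mm (distance of any of timer, reagent_2, jar_4, red_box from where it was at the start of the episode above 0.015 m).
It also fails if it takes over 48 s, if anything falls off the work surface, if the arm or the gripper's body presses on something with over 40 N, if the wrist force passes 120 N, or if a joint passes its speed limit or range.

## Working session

There is one attempt and no reset: what is moved stays moved. The work goes in short steps, Python scripts to look and compute and a tool call to move; the robot and the scene stay as the last step left them, time stands still between calls to the robot, and variables do not carry over. Pictures are saved under pics/ and viewed, at most 10 in all, crops included, and the job is handed in when it is done.

Besides the shell and the picture viewer there is one more tool, called as name(argument=value, ...) on one line, values as JSON. arm_command: Moves the arm, as the interface text tells. Its arguments: {"type":"object","properties":{"series":{"type":"array","items":{"type":"number"}},"force":{"type":"number"}},"required":["series"]}

```bash
mkdir -p pics; ls
python3 - <<'E'
from plant import telemetry, vision, ctrl
import cv2,numpy as np
print(telemetry.get_state())
for n in ["scene","top"]:
    d=vision.read_camera(n); cv2.imwrite(f"pics/{n}0.png",d["color"])
    R=cv2.Rodrigues(np.array(d["rvec"]))[0]; print(n,d["K"],(-R.T@np.array(d["tvec"]).ravel()),R)
E
```

```text
pics
{'time': 0.0, 'qpos': array([-1.32098576e+00,  2.87159870e-01,  1.57820638e+00, -3.55876782e-05,
        1.27859391e+00, -1.49975807e-01]), 'dq': array([ 0.00253699, -0.00100696,  0.00061135,  0.00103452,  0.00222387,
        0.00030802]), 'joint_efforts': array([-1.14955412e-03, -4.05985129e+01, -2.92625892e+01, -1.99115793e-04,
        5.89300660e-03,  8.45269348e-07]), 'eef_pos': array([ 0.26259161, -0.62110191,  0.22993514]), 'tcp_rot': array([ 9.80086084e-01,  1.98569552e-01, -7.60777449e-05, -1.18143135e-03]), 'contact_force': array([-0.45543814, -0.17812374,  0.03871003]), 'wrist_torque': array([ 0.0269589 , -0.01584142, -0.02504171]), 'finger_force': 0.0, 'opening': 0.9982856860375805}
scene [[392.72043458   0.         281.18289266]
 [  0.         392.72043458 205.35469752]
 [  0.           0.           1.        ]] [-0.11846762  0.56609327  0.65432722] [[-0.64018595 -0.76812154 -0.01229855]
 [-0.36875926  0.32130543 -0.87222671]
 [ 0.67392771 -0.55385208 -0.48894715]]
top [[515.3525946    0.         282.79144374]
 [  0.         515.3525946  215.61801693]
 [  0.           0.           1.        ]] [ 0.42088558 -0.00669799  1.88993012] [[ 0.01760416 -0.99980971  0.00840469]
 [-0.99651425 -0.01823046 -0.08140635]
 [ 0.08154408 -0.00694231 -0.99664556]]
```

View pics/scene0.png

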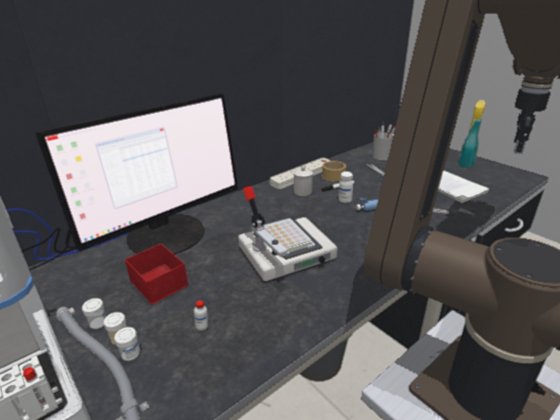

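View pics/top0.png

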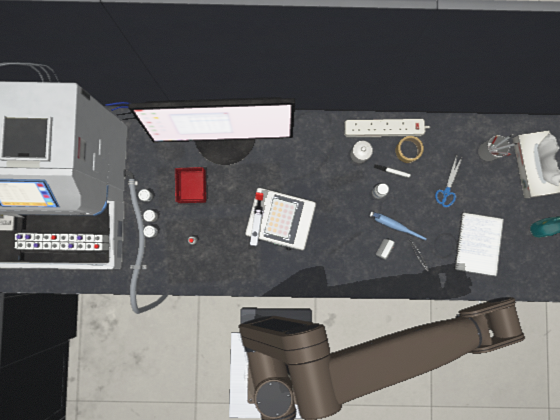

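The scene view shows the shaker near (287,245) with the red paddle at (249,193). The top view shows the shaker near (281,218), the paddle at (259,196) and the strap along (257,215)-(253,243). Next I'll zoom in.

```bash
cat > h.py <<'E'
import cv2,numpy as np
from plant import telemetry, vision
class Cam:
    def __init__(s,n):
        d=vision.read_camera(n); s.im=d["color"]; s.K=np.array(d["K"]); s.R=cv2.Rodrigues(np.array(d["rvec"]))[0]; s.t=np.array(d["tvec"]).ravel(); s.c=-s.R.T@s.t
    def ray(s,p): return s.R.T@np.linalg.solve(s.K,[p[0],p[1],1.])
    def onz(s,p,z): r=s.ray(p); return s.c+r*(z-s.c[2])/r[2]
    def pix(s,X): q=s.K@(s.R@np.array(X)+s.t); return q[:2]/q[2]
def two(a,p,b,q):
    A=np.array([a.ray(p),-b.ray(q)]).T; l=np.linalg.lstsq(A,b.c-a.c,rcond=None)[0]
    P=a.c+l[0]*a.ray(p);Q=b.c+l[1]*b.ray(q); return (P+Q)/2,np.linalg.norm(P-Q)
def red(im):
    h=cv2.cvtColor(im,cv2.COLOR_BGR2HSV); return (((h[...,0]<8)|(h[...,0]>172))&(h[...,1]>150)&(h[...,2]>90)).astype(np.uint8)
E
python3 - <<'E'
from h import *
t=Cam("top");s=Cam("scene")
a=cv2.resize(t.im[180:255,235:325],None,fx=8,fy=8,interpolation=cv2.INTER_CUBIC)
b=cv2.resize(s.im[180:280,230:345],None,fx=6,fy=6,interpolation=cv2.INTER_CUBIC)
cv2.imwrite("pics/ta.png",a);cv2.imwrite("pics/sa.png",b)
for c,(x0,y0,x1,y1) in ((t,(245,180,275,215)),(s,(235,180,262,205))):
    n,l,st,ce=cv2.connectedComponentsWithStats(red(c.im)[y0:y1,x0:x1])
    for i in range(1,n): print(st[i],ce[i]+[x0,y0])
# white body
w=((t.im.min(2)>150)&(t.im.max(2).astype(int)-t.im.min(2)<40)).astype(np.uint8); w[:, :235]=0;w[:,330:]=0;w[:180]=0;w[260:]=0
w=cv2.morphologyEx(w,cv2.MORPH_CLOSE,np.ones((3,3)))
cs=max(cv2.findContours(w,0,2)[0],key=cv2.contourArea); r=cv2.minAreaRect(cs);print(r)
P=np.array([t.onz(p,.045) for p in cv2.boxPoints(r)]);print(P, np.linalg.norm(P-np.roll(P,1,0),axis=1),P.mean(0))
E
```

```text
[11 13  7  7 45] [259.02222222 195.86666667]
[  8   6  12  15 122] [248.73770492 192.45901639]
((279.1471862792969, 222.07518005371094), (60.696983337402344, 57.075958251953125), 14.534454345703125)
[[ 0.47430247  0.12240234  0.045     ]
 [ 0.67427938  0.07554562  0.045     ]
 [ 0.62296398 -0.13714795  0.045     ]
 [ 0.42373432 -0.08845845  0.045     ]] [0.2168396  0.20539309 0.2187963  0.20509296] [ 0.54882004 -0.00691461  0.045     ]
```

View pics/ta.png

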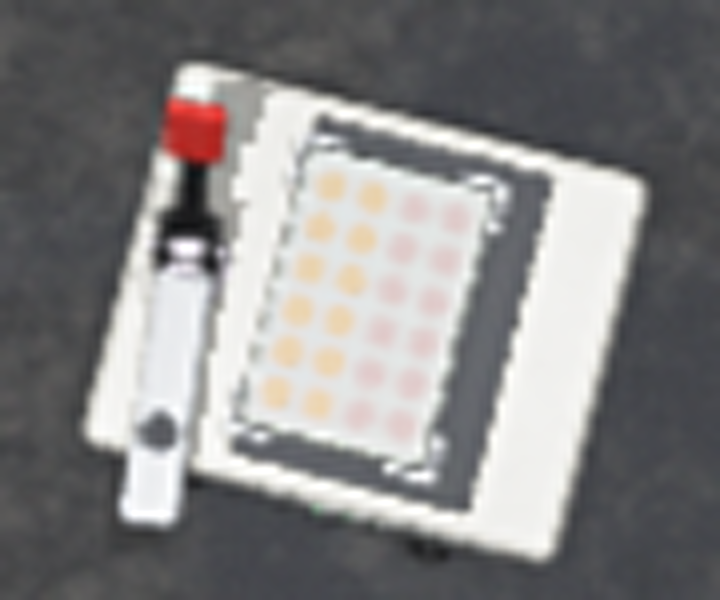

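View pics/sa.png

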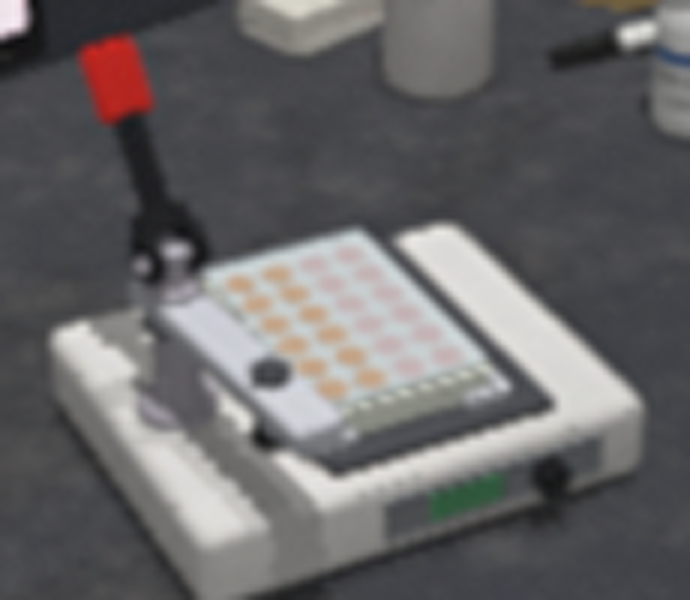

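The top crop shows the shaker corners at (185,62), (648,185), (550,558) and (88,440). The post is near (187,248), the strap's far end is centred at (150,522), the spindle head is at (158,430) and the paddle is at (195,130). The scene crop confirms the strap is low at the front and the lever is up.

Run:
```python
from h import *
t=Cam("top");s=Cam("scene")
f=lambda u:((u[0]+.5)/8-.5+235,(u[1]+.5)/8-.5+180)
C=np.array([t.onz(f(u),.045) for u in [(185,62),(648,185),(550,558),(88,440)]])[:,:2]
print(C,np.linalg.norm(C-np.roll(C,1,0),axis=1)); c=C.mean(0)
x=(C[0]-C[3])+(C[1]-C[2]); y=(C[0]-C[1])+(C[3]-C[2])
ya=np.arctan2(x[1],x[0]),np.arctan2(-y[0],y[1]); yaw=np.mean(ya); print("c",c,"yaw",ya)
R=np.array([[np.cos(yaw),-np.sin(yaw)],[np.sin(yaw),np.cos(yaw)]])
post=c+R@[0,.08]; print("post",post)
sp=t.onz(f((158,430)),.110)[:2]; e=t.onz(f((150,522)),.104)[:2]; pc=t.onz(f((187,248)),.130)[:2]
for n,p in(("sp",sp),("end",e),("postcap",pc)): v=p-post; print(n,p,np.linalg.norm(v),np.degrees(np.arctan2(*(R.T@v)[::-1]))%360)
P,g=two(t,(259.02,195.87),s,(248.74,192.46));print("paddle",P,g)
v=P-[*post,.124];print(np.linalg.norm(v),np.degrees(np.arctan2(v[2],np.hypot(*v[:2]))),np.degrees(np.arctan2(*(R.T@v[:2])[::-1])))
```

```text
[[ 0.67259209  0.07278418]
 [ 0.62070831 -0.13672944]
 [ 0.45236688 -0.09501096]
 [ 0.50137907  0.11248026]] [0.1757546  0.21584227 0.17343377 0.21320132]
c [ 0.56176159 -0.01161899] yaw (np.float64(-0.23532634103912628), np.float64(-0.237391681003786))
post [0.58049474 0.06615677]
sp [0.50340425 0.07818128] 0.07802264329418196 184.6768635680223
end [0.46382513 0.08104508] 0.11761573211031806 186.2701131212386
postcap [0.58070666 0.06653335] 0.0004321109444150604 74.17344990955759
paddle [0.62433488 0.06184836 0.19235734] 0.0011120065479383605
0.0813218726978605 57.20116180510961 7.929624548570163
```

Everything fits the given sizes: post at (0.5805, 0.066), shaker yaw -13.5°, strap about 0.28 rad, lever about 0.08 rad. I'll close the fingers and move over, staying high.

arm_command(series=[30.7,-27.3,-3,0,0,-53.6,1,30.7,-27.3,-3,0,0,-53.6,1,30.7,-27.3,-3,0,0,-53.6,1,30.7,-27.3,-3,0,0,-53.6,1,30.7,-27.3,-3,0,0,-53.6,1,30.7,-27.3,-3,0,0,-53.6,1,30.7,-27.3,-3,0,0,-53.6,1,30.7,-27.3,-3,0,0,-53.6,1,30.7,-27.3,-3,0,0,-53.6,1,30.7,-27.3,-3,0,0,-53.6,1], force=40)

```text
time: 1.13
eef_pos: [0.4398, -0.2484, 0.2618]
tcp_rot: [0.785, 0.619, 0.0, 0.0]
contact_force: [0.8, -0.3, -0.1]
opening: -0.002
finger_force: 0.0
```

```bash
cat >> h.py <<'E'
post=np.array([.5805,.0663])
def goto(*targets):
    from scipy.spatial.transform import Rotation as Q
    s=telemetry.get_state(); R=Q.from_quat(s["tcp_rot"]).as_matrix(); print("at",s["eef_pos"].round(4),s["contact_force"].round(1),"q",s["qpos"].round(2),"tx",R[:,0].round(3),"ty",R[:,1].round(3),"tz",R[:,2].round(3),s["opening"])
    for T in targets: print(np.round(T,4),"->",(R.T@(np.array(T)-s["eef_pos"])*100).round(2))
E
python3 -c "
from h import *
goto([.44,.12,.26],[.477,.125,.26])"
```

```text
at [ 0.4398 -0.2484  0.2618] [ 0.8 -0.3 -0.1] q [-0.72 -0.12  1.95  0.    1.31 -0.48] tx [0.233 0.973 0.   ] ty [ 0.973 -0.233  0.001] tz [ 0.001 -0.    -1.   ] -0.0018151429660433092
[0.44 0.12 0.26] -> [35.83 -8.56  0.17]
[0.477 0.125 0.26 ] -> [37.18 -5.08  0.17]
```

arm_command(series=[37,-4.3,0,0,0,0,1,37,-4.3,0,0,0,0,1,37,-4.3,0,0,0,0,1,37,-4.3,0,0,0,0,1,37,-4.3,0,0,0,0,1,37,-4.3,0,0,0,0,1,37,-4.3,0,0,0,0,1,37,-4.3,0,0,0,0,1,37,-4.3,0,0,0,0,1,37,-4.3,0,0,0,0,1])

```text
time: 1.97
eef_pos: [0.4835, 0.1248, 0.2616]
tcp_rot: [0.783, 0.622, 0.001, -0.001]
contact_force: [-0.7, -0.0, 0.3]
opening: -0.004
finger_force: 0.0
```

arm_command(series=[0,0,3,0,0,0,1,0,0,6,0,0,0,1,0,0,9,0,0,0,1,0,0,12,0,0,0,1,0,0,15,0,0,0,1,0,0,17,0,0,0,1,0,0,17,0,0,0,1])

```text
time: 2.55
eef_pos: [0.4799, 0.1184, 0.0864]
tcp_rot: [0.785, 0.619, -0.004, -0.003]
contact_force: [-1.5, 0.8, -0.3]
opening: -0.001
finger_force: 0.0
```

Run:
```python
from h import *
u=lambda a:np.array([np.cos(a),np.sin(a)])
T=[]
for d in np.radians(np.arange(172,259,6)):
    push=u(d+np.pi/2); tx=np.array([.233,.973]);ty=np.array([.973,-.233])
    h=.011*abs(push@tx)+.0145*abs(push@ty)
    T.append([*(post+.1*u(d)-(.012+h)*push),.092])
goto(*T)
s=Cam("scene");cv2.imwrite("pics/s1.png",cv2.resize(s.im[130:290,190:390],None,fx=3.5,fy=3.5))
```

```text
at [0.4799 0.1184 0.0864] [-1.5  0.8 -0.3] q [ 0.04  0.07  2.12 -0.    0.97  0.27] tx [ 0.234  0.972 -0.003] ty [ 0.972 -0.234 -0.01 ] tz [-0.01  -0.001 -1.   ] -0.0007640902988964392
[0.4849 0.1043 0.092 ] -> [-1.25  0.81 -0.57]
[0.4815 0.0954 0.092 ] -> [-2.2   0.69 -0.56]
[0.4789 0.0861 0.092 ] -> [-3.16  0.65 -0.56]
[0.4772 0.0764 0.092 ] -> [-4.15  0.71 -0.56]
[0.4765 0.0663 0.092 ] -> [-5.14  0.88 -0.55]
[0.4768 0.0561 0.092 ] -> [-6.13  1.15 -0.55]
[0.4782 0.0457 0.092 ] -> [-7.11  1.53 -0.56]
[0.4807 0.0354 0.092 ] -> [-8.06  2.02 -0.56]
[0.4845 0.0252 0.092 ] -> [-8.96  2.62 -0.56]
[0.4894 0.0153 0.092 ] -> [-9.81  3.33 -0.56]
[0.4955 0.0058 0.092 ] -> [-10.58   4.14  -0.57]
[ 0.5027 -0.003   0.092 ] -> [-11.27   5.05  -0.58]
[ 0.511  -0.0111  0.092 ] -> [-11.86   6.05  -0.59]
[ 0.5203 -0.0182  0.092 ] -> [-12.34   7.12  -0.59]
[ 0.5305 -0.0243  0.092 ] -> [-12.69   8.25  -0.6 ]
```

View pics/s1.png

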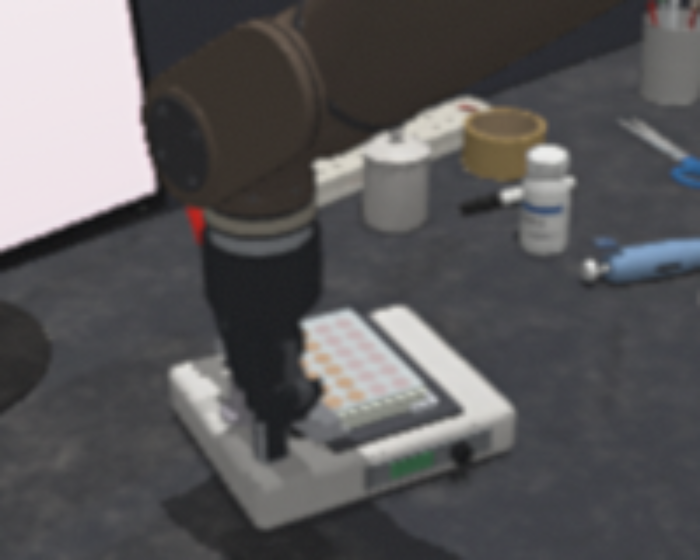

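The picture shows the closed fingers just on the near (left) side of the strap at about (265,455), clear of the plate. I'll start pushing.

arm_command(series=[-0.7,0.4,-0.2,0,0,0,1,-1.4,0.4,-0.2,0,0,0,1,-2.1,0.3,-0.2,0,0,0,1,-2.8,0.3,-0.2,0,0,0,1,-3.5,0.3,-0.2,0,0,0,1,-3.5,0.3,-0.2,0,0,0,1,-3.5,0.3,-0.2,0,0,0,1])

```text
time: 3.18
eef_pos: [0.4783, 0.0836, 0.0936]
tcp_rot: [0.786, 0.619, -0.0, 0.0]
contact_force: [-0.9, -0.1, -0.8]
opening: -0.006
finger_force: 0.0
```

Run:
```python
from h import *
u=lambda a:np.array([np.cos(a),np.sin(a)])
T=[]
for d in np.radians(np.arange(184,261,6)):
    push=u(d+np.pi/2); tx=np.array([.233,.973]);ty=np.array([.973,-.233])
    h=.011*abs(push@tx)+.0145*abs(push@ty)
    T.append([*(post+.1*u(d)-(.012+h)*push),.091])
goto(*T)
t=Cam("top");cv2.imwrite("pics/t1.png",cv2.resize(t.im[170:260,220:340],None,fx=6,fy=6,interpolation=cv2.INTER_CUBIC))
```

```text
at [0.4783 0.0836 0.0936] [-0.9 -0.1 -0.8] q [-0.04  0.03  2.14 -0.    0.97  0.2 ] tx [ 0.234  0.972 -0.   ] ty [ 0.972 -0.234 -0.   ] tz [-0. -0. -1.] -0.005758995271470442
[0.4789 0.0861 0.091 ] -> [ 0.25 -0.    0.26]
[0.4772 0.0764 0.091 ] -> [-0.73  0.06  0.26]
[0.4765 0.0663 0.091 ] -> [-1.73  0.22  0.26]
[0.4768 0.0561 0.091 ] -> [-2.72  0.5   0.26]
[0.4782 0.0457 0.091 ] -> [-3.69  0.88  0.26]
[0.4807 0.0354 0.091 ] -> [-4.64  1.37  0.26]
[0.4845 0.0252 0.091 ] -> [-5.54  1.97  0.26]
[0.4894 0.0153 0.091 ] -> [-6.39  2.68  0.26]
[0.4955 0.0058 0.091 ] -> [-7.16  3.49  0.26]
[ 0.5027 -0.003   0.091 ] -> [-7.85  4.4   0.26]
[ 0.511  -0.0111  0.091 ] -> [-8.44  5.4   0.26]
[ 0.5203 -0.0182  0.091 ] -> [-8.92  6.47  0.26]
[ 0.5305 -0.0243  0.091 ] -> [-9.27  7.6   0.26]
```

View pics/t1.png

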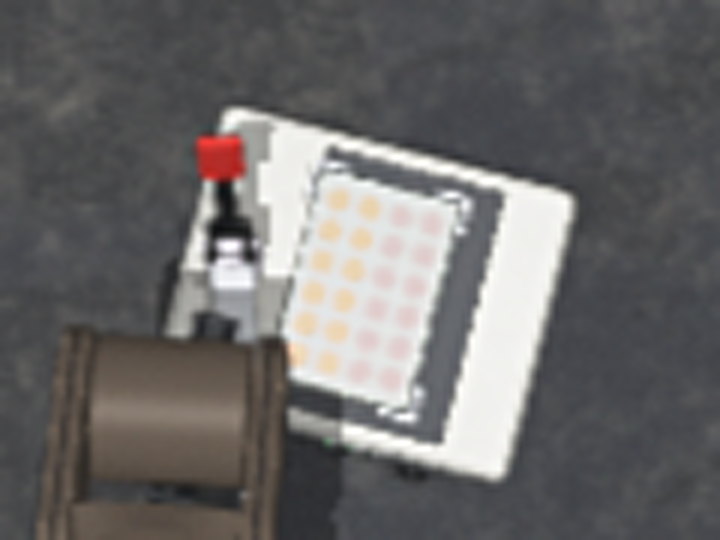

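The top view shows that the paddle at (220,158) has swung left of the post at (232,250), so the strap is following the finger. I'll continue along the arc.

arm_command(series=[-0.8,0.1,0.2,0,0,0,1,-1.7,0.2,0.2,0,0,0,1,-2.7,0.5,0.2,0,0,0,1,-3.7,0.9,0.2,0,0,0,1,-4.6,1.4,0.2,0,0,0,1,-5.5,2.0,0.2,0,0,0,1,-6.4,2.7,0.2,0,0,0,1,-7.1,3.5,0.2,0,0,0,1,-7.8,4.4,0.2,0,0,0,1,-7.8,4.4,0.2,0,0,0,1])

```text
time: 4.07
eef_pos: [0.5047, -0.0039, 0.0916]
tcp_rot: [0.786, 0.619, -0.0, 0.001]
contact_force: [0.2, 0.5, -0.3]
opening: -0.001
finger_force: 0.0
```

Run:
```python
from h import *
u=lambda a:np.array([np.cos(a),np.sin(a)])
T=[]
for d in np.radians(np.arange(238,262,4)):
    push=u(d+np.pi/2); tx=np.array([.233,.973]);ty=np.array([.973,-.233])
    h=.011*abs(push@tx)+.0145*abs(push@ty)
    T.append([*(post+.1*u(d)-(.012+h)*push),.091])
goto(*T)
t=Cam("top");s=Cam("scene");
for c in (t,s):
    n,l,st,ce=cv2.connectedComponentsWithStats(red(c.im))
    for i in range(1,n):
        if st[i][4]>15: print(st[i],ce[i])
```

```text
at [ 0.5047 -0.0039  0.0916] [ 0.2  0.5 -0.3] q [-0.21  0.08  2.1  -0.    0.97  0.03] tx [ 0.235  0.972 -0.001] ty [ 0.972 -0.235  0.001] tz [ 0.001 -0.001 -1.   ] -0.0007413235998414026
[ 0.5027 -0.003   0.091 ] -> [ 0.04 -0.21  0.06]
[ 0.5081 -0.0085  0.091 ] -> [-0.36  0.44  0.06]
[ 0.514  -0.0136  0.091 ] -> [-0.72  1.13  0.06]
[ 0.5203 -0.0182  0.091 ] -> [-1.02  1.85  0.06]
[ 0.527  -0.0224  0.091 ] -> [-1.27  2.6   0.06]
[ 0.5335 -0.0259  0.091 ] -> [-1.47  3.32  0.07]
[175 167  29  36 849] [190.47585395 185.32508834]
[242 197   9   9  55] [246.27272727 201.43636364]
[ 48 136   9   4  23] [ 51.95652174 137.56521739]
[235 195  10  13  65] [239.8        200.69230769]
[ 125  244   62   60 1861] [157.11069318 272.59645352]
[196 300   8   8  46] [199.43478261 303.54347826]
[ 24 367  11  13 108] [ 28.92592593 373.18518519]
```

arm_command(series=[-0.4,0.5,0.1,0,0,0,1,-0.7,1.1,0.1,0,0,0,1,-1.0,1.8,0.1,0,0,0,1,-1.2,2.2,0.1,0,0,0,1,-1.3,2.5,0.1,0,0,0,1,-1.3,2.7,0.1,0,0,0,1,-1.3,2.7,0.1,0,0,0,1,-1.3,2.7,0.1,0,0,0,1])

```text
time: 4.83
eef_pos: [0.5267, -0.0209, 0.0904]
tcp_rot: [0.785, 0.619, 0.0, 0.0]
contact_force: [-0.9, -1.2, -0.2]
opening: 0.001
finger_force: 0.0
```

```bash
cat >> h.py <<'E'
def paddle():
    t=Cam("top");s=Cam("scene"); C=[]
    for c,(x0,y0,x1,y1) in ((t,(210,180,275,225)),(s,(205,170,275,245))):
        n,l,st,ce=cv2.connectedComponentsWithStats(red(c.im)[y0:y1,x0:x1])
        if n<2: print("no red"); return
        i=1+np.argmax(st[1:,4]); C.append(ce[i]+[x0,y0])
        if c is t: print(st[1:]+[x0,y0,0,0,0])
        else: print(st[1:]+[x0,y0,0,0,0])
    P,g=two(t,C[0],s,C[1]); v=P-[*post,.124]
    print("paddle",P,"gap",g,"len",np.linalg.norm(v),"elev",np.degrees(np.arctan2(v[2],np.hypot(*v[:2]))),"az",np.degrees(np.arctan2(v[1],v[0])))
E
python3 - <<'E'
from h import *
paddle(); goto()
E
```

```text
[[241 200   9   9  55]]
[[236 197  11  13  50]]
paddle [0.59495835 0.10773599 0.19107808] gap 0.00015355969293213205 len 0.08015892553549178 elev 56.80515531486143 az 70.76447629380242
at [ 0.5265 -0.0208  0.0905] [ 1.  -1.2  0. ] q [-0.23  0.13  2.04 -0.    0.97  0.  ] tx [ 0.233  0.972 -0.   ] ty [ 0.972 -0.233  0.001] tz [ 0.001 -0.    -1.   ] 0.0013070732928591356
```

arm_command(series=[0,0.2,0,0,0,0,1,0,0.4,0,0,0,0,1,0,0.6,0,0,0,0,1,0,0.6,0,0,0,0,1,0,0.6,0,0,0,0,1])

```text
time: 5.35
eef_pos: [0.5324, -0.0222, 0.0903]
tcp_rot: [0.785, 0.619, 0.0, 0.0]
contact_force: [-0.8, -0.7, -0.1]
opening: 0.001
finger_force: 0.2
```

Run:
```python
from h import *
paddle(); goto()
```

```text
[[241 201   8   9  56]]
[[236 197  11  13  47]]
paddle [0.59255366 0.10852153 0.19165579] gap 0.0011976379986479626 len 0.08065515912773787 elev 57.01654823779645 az 74.06668860268208
at [ 0.5324 -0.0221  0.0904] [-0.2 -0.1 -0.1] q [-0.23  0.14  2.03  0.    0.97  0.  ] tx [0.233 0.972 0.   ] ty [ 0.972 -0.233  0.   ] tz [ 0.001  0.    -1.   ] -0.0005389876557709213
```

arm_command(series=[0,0.1,0,0,0,0,1,0,0.2,0,0,0,0,1,0,0.3,0,0,0,0,1,0,0.4,0,0,0,0,1,0,0.4,0,0,0,0,1,0,0.4,0,0,0,0,1])

```text
time: 5.95
eef_pos: [0.5342, -0.0227, 0.0903]
tcp_rot: [0.785, 0.619, -0.002, -0.002]
contact_force: [-8.3, 0.6, 5.6]
opening: 0.0
finger_force: 3.9
```

Run:
```python
from h import *
paddle(); goto()
```

```text
[[241 201   8   9  55]]
[[236 198  11  12  45]]
paddle [0.59179458 0.10896353 0.19164289] gap 0.0009498715856600388 len 0.08076698437761336 elev 56.877766020696534 az 75.17189338404108
at [ 0.5341 -0.0227  0.0902] [-7.5  0.5  5.4] q [-0.23  0.15  2.02 -0.    0.98  0.  ] tx [ 0.233  0.972 -0.001] ty [ 0.972 -0.233 -0.006] tz [-0.006  0.001 -1.   ] 0.002169716827998802
```

The finger has stalled at 8 N, so the strap is at its stop (paddle azimuth 75°, expected 76.5°) with the lever still up. I'll back off, rise and move over the post.

arm_command(series=[0,-1,0,0,0,0,1,0,-2.5,0,0,0,0,1,0,-4,-1,0,0,0,1,0,-4,-4,0,0,0,1,0,-4,-8,0,0,0,1,0,-4,-12,0,0,0,1,0,-4,-15,0,0,0,1,0,-4,-17,0,0,0,1,0,-4,-17,0,0,0,1])

```text
time: 6.8
eef_pos: [0.5001, -0.0142, 0.2669]
tcp_rot: [0.785, 0.619, 0.004, 0.005]
contact_force: [0.5, -0.2, 1.1]
opening: 0.001
finger_force: 0.0
```

Run:
```python
from h import *
paddle()
e=np.array([.233,.972])
goto([*(post+.016*e),.255],[*(post+.018*e),.200])
t=Cam("top");cv2.imwrite("pics/t2.png",cv2.resize(t.im[170:260,220:340],None,fx=6,fy=6,interpolation=cv2.INTER_CUBIC))
```

```text
[[241 201   8   9  55]]
[[236 198  11  12  45]]
paddle [0.59179458 0.10896353 0.19164289] gap 0.0009498715856600388 len 0.08076698437761336 elev 56.877766020696534 az 75.17189338404108
at [ 0.4976 -0.0137  0.261 ] [-0.2  0.9 -0.6] q [-0.23 -0.14  1.97  0.    1.3   0.  ] tx [0.233 0.972 0.   ] ty [ 0.972 -0.233  0.003] tz [ 0.003 -0.    -1.   ] 0.0008168346846285916
[0.5842 0.0819 0.255 ] -> [11.31  6.2   0.62]
[0.5847 0.0838 0.2   ] -> [11.51  6.18  6.12]
```

View pics/t2.png

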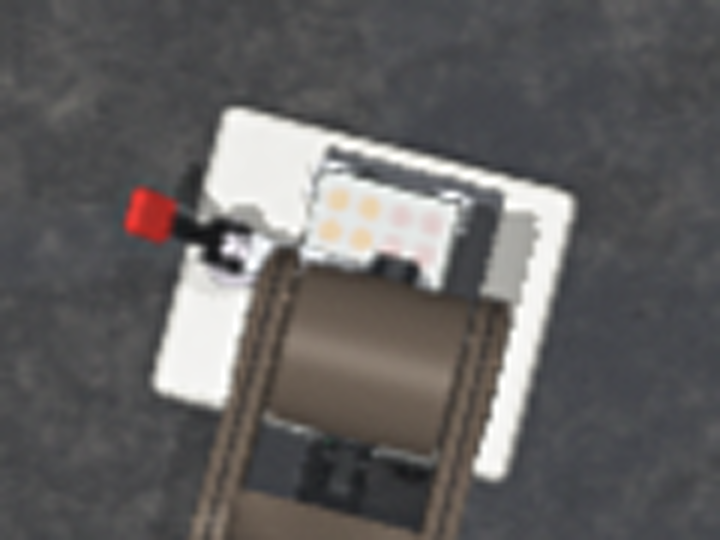

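The lever, with its paddle at (150,215), now points along the shaker's +y and the strap lies over the plate. I'll move above the post, then down behind the paddle.

arm_command(series=[3,1.5,0,0,0,0,1,6,3,0,0,0,0,1,9,5,0,0,0,0,1,11.3,6.2,0,0,0,0,1,11.3,6.2,0,0,0,0,1,11.3,6.2,2,0,0,0,1,11.3,6.2,4.5,0,0,0,1,11.3,6.2,6.1,0,0,0,1,11.3,6.2,6.1,0,0,0,1,11.3,6.2,6.1,0,0,0,1])

```text
time: 7.78
eef_pos: [0.5821, 0.0814, 0.1964]
tcp_rot: [0.785, 0.619, -0.002, -0.002]
contact_force: [0.0, 0.6, 0.3]
opening: 0.0
finger_force: 0.0
```

Run:
```python
from h import *
paddle()
e=np.array([.233,.972]);T=[]
for a in np.radians([57,51,45,39,33,27,21,15,9,5,2]):
    r=.077*np.cos(a)-.0045*np.sin(a)-.011; T.append([*(post+r*e),.124+.077*np.sin(a)+.0045*np.cos(a)])
goto(*T)
```

```text
no red
at [0.5841 0.0814 0.1998] [-0.2  0.2  0. ] q [-0.03  0.13  1.82 -0.    1.19  0.2 ] tx [0.234 0.972 0.   ] ty [ 0.972 -0.234  0.001] tz [ 0.001 -0.    -1.   ] -0.0026018570329541246
[0.5868 0.0927 0.191 ] -> [1.16 0.01 0.87]
[0.5884 0.0993 0.1867] -> [1.84 0.   1.31]
[0.5899 0.1054 0.1816] -> [2.47 0.   1.81]
[0.5912 0.111  0.176 ] -> [3.05 0.   2.38]
[0.5924 0.116  0.1697] -> [3.56 0.   3.01]
[0.5934 0.1203 0.163 ] -> [4.   0.   3.68]
[0.5943 0.1239 0.1558] -> [4.37 0.   4.4 ]
[0.595  0.1268 0.1483] -> [4.67 0.   5.15]
[0.5955 0.1288 0.1405] -> [4.88 0.   5.93]
[0.5957 0.1298 0.1352] -> [ 4.98 -0.    6.46]
[0.5958 0.1303 0.1312] -> [ 5.02 -0.    6.86]
```

arm_command(series=[0.2,0,0.8,0,0,0,1,0.7,0,0.9,0,0,0,1,1.2,0,0.9,0,0,0,1,1.8,0,1.3,0,0,0,1,2.5,0,1.8,0,0,0,1,3.0,0,2.4,0,0,0,1,3.0,0,2.4,0,0,0,1])

```text
time: 8.47
eef_pos: [0.5911, 0.1122, 0.1745]
tcp_rot: [0.785, 0.62, 0.001, -0.0]
contact_force: [0.4, -0.1, 0.5]
opening: 0.005
finger_force: 0.0
```

Run:
```python
from h import *
paddle()
e=np.array([.233,.972]);T=[]
for a in np.radians([39,33,27,21,15,9,5,2]):
    r=.077*np.cos(a)-.0045*np.sin(a)-.011; T.append([*(post+r*e),.124+.077*np.sin(a)+.0045*np.cos(a)])
goto(*T)
s=Cam("scene");cv2.imwrite("pics/s2.png",cv2.resize(s.im[130:290,190:390],None,fx=3.5,fy=3.5))
```

```text
no red
at [0.5908 0.1115 0.1746] [ 0.2 -0.6  0.1] q [0.02 0.18 1.81 0.   1.15 0.25] tx [0.233 0.973 0.   ] ty [ 0.973 -0.233 -0.   ] tz [-0.     0.001 -1.   ] -0.0014333272688749543
[0.5912 0.111  0.176 ] -> [-0.04  0.05 -0.13]
[0.5924 0.116  0.1697] -> [0.47 0.05 0.49]
[0.5934 0.1203 0.163 ] -> [0.92 0.05 1.17]
[0.5943 0.1239 0.1558] -> [1.29 0.06 1.89]
[0.595  0.1268 0.1483] -> [1.58 0.06 2.64]
[0.5955 0.1288 0.1405] -> [1.79 0.06 3.42]
[0.5957 0.1298 0.1352] -> [1.89 0.06 3.95]
[0.5958 0.1303 0.1312] -> [1.94 0.06 4.35]
```

View pics/s2.png

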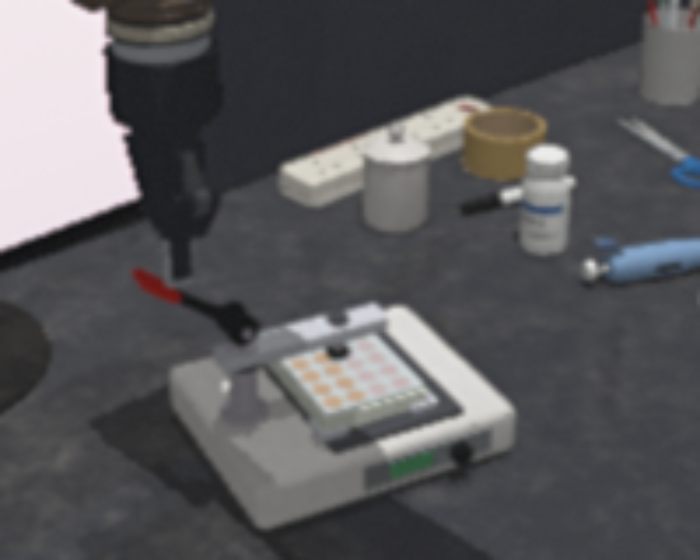

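The strap lies across the plate. The fingertip at (180,275) is on the lowered red paddle at (160,285), and the foot at (338,350) is over the plate. I'll keep pushing down.

arm_command(series=[0.5,0,0.5,0,0,0,1,0.9,0,1.2,0,0,0,1,1.3,0,1.9,0,0,0,1,1.6,0,2.6,0,0,0,1,1.8,0,3.2,0,0,0,1,1.9,0,3.7,0,0,0,1,1.9,0,4.1,0,0,0,1,1.9,0,4.3,0,0,0,1,1.9,0,4.3,0,0,0,1,1.9,0,4.3,0,0,0,1])

```text
time: 9.45
eef_pos: [0.5962, 0.1302, 0.1344]
tcp_rot: [0.785, 0.619, 0.001, -0.0]
contact_force: [-1.5, 2.1, 8.8]
opening: 0.0
finger_force: 4.6
```

```bash
python3 -c "
from h import *
goto([.5957,.1298,.1352])"
```

```text
at [0.5962 0.1302 0.1344] [-1.5  2.1  8.8] q [0.05 0.24 1.82 0.   1.08 0.28] tx [0.234 0.972 0.002] ty [ 0.972 -0.234  0.002] tz [ 0.002  0.002 -1.   ] 0.00031058871378514393
[0.5957 0.1298 0.1352] -> [-0.05 -0.04 -0.08]
```

arm_command(series=[0,0,0.2,0,0,0,1,0,0,0.4,0,0,0,1,0,0,0.4,0,0,0,1,0,0,0.4,0,0,0,1])

```text
time: 9.78
eef_pos: [0.5981, 0.1299, 0.1339]
tcp_rot: [0.785, 0.619, 0.003, 0.002]
contact_force: [-4.2, 0.4, 18.6]
opening: -0.0
finger_force: 9.3
```

The lever is at its hard stop: force rose to 19 N with only 0.5 mm of travel. I'll withdraw upward and clear of the view.

arm_command(series=[0,0,-1,0,0,0,1,0,0,-3,0,0,0,1,0,0,-6,0,0,0,1,0,0,-9,0,0,0,1,0,0,-12,0,0,0,1,0,0,-15,0,0,0,1,-3,-3,-15,0,0,0,1,-6,-6,-15,0,0,0,1,-9,-9,-15,0,0,0,1,-9,-9,-15,0,0,0,1])

```text
time: 10.62
eef_pos: [0.4806, 0.0614, 0.275]
tcp_rot: [0.786, 0.619, -0.003, -0.002]
contact_force: [-0.1, 1.0, -0.7]
opening: -0.0
finger_force: 0.0
```

Run:
```python
from h import *
paddle();goto()
s=Cam("scene");cv2.imwrite("pics/s3.png",cv2.resize(s.im[130:290,190:390],None,fx=3.5,fy=3.5))
```

```text
[[231 200  11   9  73]]
[[222 224  15   8  89]]
paddle [0.60219132 0.14312554 0.13180176] gap 0.0004775008421514531 len 0.08020938198205405 elev 5.581835487358783 az 74.2332311958671
at [0.4851 0.0624 0.2771] [ 0.9 -0.2  0.4] q [-0.08 -0.17  1.97  0.    1.34  0.16] tx [0.235 0.972 0.   ] ty [ 0.972 -0.235 -0.002] tz [-0.002  0.001 -1.   ] 0.0008260748873206668
```

View pics/s3.png

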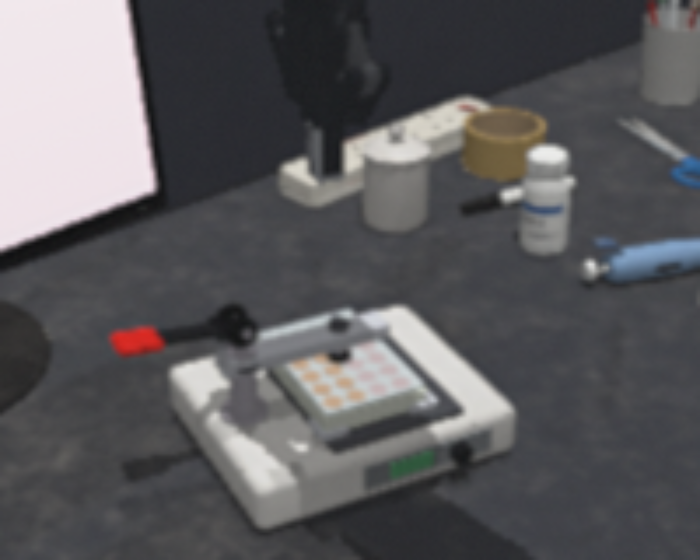

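The lever is down (elevation 5.6°), the foot is on the plate, and the strap is over it. Azimuth reads 74°, so I'll move the arm aside and check the strap direction in the top view.

arm_command(series=[-30,0,-3,0,0,0,1,-30,0,-3,0,0,0,1,-30,0,-3,0,0,0,1,-30,0,-3,0,0,0,1,-30,0,-3,0,0,0,1,-30,0,-3,0,0,0,1,-30,0,-3,0,0,0,1,-30,0,-3,0,0,0,1,-30,0,-3,0,0,0,1,-30,0,-3,0,0,0,1])

```text
time: 11.6
eef_pos: [0.4175, -0.229, 0.3079]
tcp_rot: [0.786, 0.619, 0.0, -0.001]
contact_force: [0.3, 0.0, -0.6]
opening: 0.002
finger_force: 0.0
```

Run:
```python
from h import *
paddle()
t=Cam("top");cv2.imwrite("pics/t3.png",cv2.resize(t.im[180:255,220:320],None,fx=8,fy=8,interpolation=cv2.INTER_CUBIC))
```

```text
[[231 200  11   9  72]]
[[222 224  15   8  90]]
paddle [0.60223141 0.14331469 0.13176901] gap 0.00043645275254538895 len 0.08039822576179052 elev 5.545236813041134 az 74.24240943789334
```

View pics/t3.png

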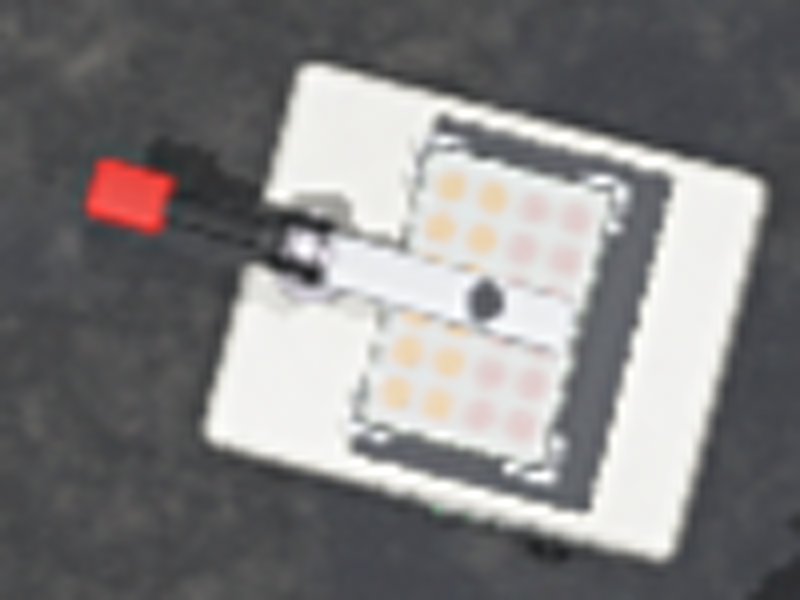

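Run:
```python
from h import *
t=Cam("top")
f=lambda u:((u[0]+.5)/8-.5+220,(u[1]+.5)/8-.5+180)
sp=t.onz(f((486,300)),.104)[:2]; en=t.onz(f((575,326)),.100)[:2]; pa=t.onz(f((131,194)),.136)[:2]
for n,a,b in(("post-sp",post,sp),("post-end",post,en),("pad-sp",pa,sp),("pad-end",pa,en)):
    v=b-a; print(n,np.linalg.norm(v),np.degrees(np.arctan2(v[1],v[0]))%360-256.5)
```

```text
post-sp 0.07914842247475336 -0.15658153537930275
post-end 0.11944145536507589 -0.5595953098617201
pad-sp 0.15775209804859777 -1.2384072494462828
pad-end 0.19805087241630112 -1.2613474258903352
```

The last picture shows the strap lying over the plate with its spindle at (486,300) and the lever's paddle at (131,194). The strap direction is within about 1° of its stop, against 4.6° allowed, so I'll hand in.

```bash
python3 -c "
from plant import ctrl
print(ctrl.sign_off())"
```

```text
the job is handed in; nothing more can be done
None
```

The job is handed in (no verdict came back): the strap is over the plate within about 1° of its stop, the lever is down to its stop with the foot on the plate, and the arm is withdrawn, though the foot's force on the plate could not be measured.

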